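Press the lantern eye

TASK

Press the glued lantern eye: lay its board (the one with the yellow-and-white eye, not the one with the blue petal) flat on the press's feed shelf, eye end towards the head, and let go of it there before any of the eye is under the head. Then slide it straight in (its ball knob is there for this), fully home against the red stop. Finally turn the handwheel, which has a red knob on its rim, clockwise, seen from above, through one full turn, so that the red knob is back where it started and the pad presses on the eye; leave the other things on the table where they are.

Things in the scene. Friction and masses are not known exactly. Their poses are not given: they have to be found in the camera images.
- press: Grey screw press, fixed; place and heading vary. Origin: on the table under the head's middle; x is the feed direction (into the press), z up. Base slab 300 x 170 mm, x -240 to +60, top at z 30 mm: a bare feed shelf from x -240 to -80. Head: beam 90 (x) x 170 (y) mm, z 82 to 117, on columns with inner faces at y +-58. A red stop at x 50 halts the board.
- press_centre (a point): Point on the bed (30 mm above the table) under the middle of the pad: the eye must come over it. Axes as the press. Steel guide rails 8 mm high flank it, inner faces at y +-34 mm, x -45 to +50; their mouth flares out to y +-50 at x -77.
- press_pad: Round rubber pad under the head, 52 mm across, 10 mm thick, sprung by up to 9 mm. It hangs 26 to 28 mm above the bed at the start and comes down 13 mm for one turn of the handwheel. Origin: centre of its underside.
- press_wheel (a joint): Angle of the black handwheel lying level on top of the press, rad, growing clockwise seen from above. It starts between 0 and 0.6 and its stop is at 7.5; it turns stiffly (about 0.06 N m) and stays where it is left. Rim: 60 mm radius, 13 mm thick, middle at 143 mm above the table.
- wheel_hub (a point): Point on the wheel's vertical axis, 173 mm above the table, level with point wheel_knob.
- wheel_knob (a point): Middle of the upright red knob on the wheel's rim, 60 mm from the axis, 173 mm above the table: cylinder 22 mm across, about 153 to 193 mm above the table, spinning freely on its own pin, so it can be gripped from above and led round in a circle without turning the hand.
- board: Plywood board with the glued eye, 190 (x) x 60 (y) x 12 (z) mm, 0.2 to 0.4 kg, starting flat on the table; it and the petal board swap places from start to start. Origin: centre of its underside; x points from the knob end to the eye end. A thin black line across its middle comes in line with the head's front face when it is home.
- board_eye (a point): Top centre of the eye (yellow disc 46 mm across, white disc on top, black pupil) on the board: 45 mm from its middle towards the eye end, 18 mm above its underside.
- board_knob (a point): Centre of the board's dark wooden ball knob, 24 mm across, on a 12 mm stem, 80 mm from the board's middle at the other end, 38 mm above its underside. Held by this ball alone in the air the board droops.
- petal_board: An identical board that carries a flat blue petal in place of the eye; leave it. Origin: centre of its underside, x from knob to petal.
- tape_roll: Clear tape roll standing flat, 90 mm across, 50 mm high; leave it. Origin: centre of its underside.
- gold_ring: Flat golden-yellow ring, 90 mm across, 6 mm high; leave it. Origin: centre of its underside.
- glue_bottle: White glue bottle, 48 mm across, 130 mm high; leave it. Origin: centre of its underside.
- bead_jar: Clear jar with a red cap, 64 mm across, 75 mm high; leave it. Origin: centre of its underside.
- brush: Flat brush with a wooden handle, lying, about 200 mm long; leave it. Origin: on its underside.
- glue_gun: Blue glue gun lying on its side, about 140 x 100 x 28 mm; leave it. Origin: on its underside.

How it is judged:
By the outcome, as a careful person would: the job done as asked, in the order asked, and still so for the second after the job is handed in, with the robot touching nothing.
It also fails if it takes over 72 s, if anything falls off the work surface, if the arm or the gripper's body presses on something with over 40 N, if the wrist force passes 120 N, or if a joint passes its speed limit or range.

ROBOT

A 6-joint arm with a two-finger parallel gripper is mounted at the origin on the work surface. World frame = base frame: x ahead of the robot, y to its left, z up, the work surface at z = 0. Lengths are in mm, angles in rad, forces in N, time in s.
With the tool pointing down it reaches from about 325 to 875 mm from the base axis. Payload 4.4 kg.
Tool frame: the origin (TCP) lies on the centre line of the jaws, within the pads' length; the fingertips stand ahead of it and the grasp point (between the pads) lies 6 mm ahead of it (ctrl.tcp_to_tips is the z of the fingertips in the tool frame, in mm); z points along the fingers, y is the direction in which the jaws open and shut (so a half turn about z gives the same grasp; the last joint's range is limited). The gripper opens to 85 mm and grips with 20 to 120 N. Pads are 22 mm wide; open, the fingers measure 114 mm over their backs; the gripper's body (76 mm by 85 mm) begins 54 mm behind the grasp point. The pads swing forward as they close: fully open they stand 13 mm farther back than shut.
Start: joints at [-1.399, 0.207, 1.542, -0, 1.393, -0.15], TCP at [181.846, -545.49, 256.282] pointing down, gripper open.
Joint ranges: [-2.73, 2.73], [-0.86, 2.22], [0.23, 2.46], [-1.11, 4.25], [0.08, 2.63], [-2.82, 2.82]. Speed limits (rad/s): [2.79, 2.79, 3.14, 3.14, 3.14, 3.14].

INTERFACE

Orientations are given as a 3x3 rotation matrix whose columns are the frame's x, y, z axes.
In Python, from plant import ctrl, sensors, optics gives the robot as it stands. Calls block until the motion is done:
- ctrl.move_ptp(position, orientation): joint-space move of the TCP to a pose.
- ctrl.move_l(position, rot=None, vel=150, threshold=None): straight line of the TCP; rot=None keeps the orientation; vel is the mean speed in mm/s. With threshold (N) it stops when the force on the tool has changed by that much, and returns True; else False.
- ctrl.set_joints(angles): joint-space move.
- ctrl.gripper_to(opening, force=None): finger opening in mm; force is the grip in N (None keeps the last); returns when the fingers have stopped.
- ctrl.hold(seconds).
- ctrl.solve_ik(position, orientation): joint angles nearest the present ones, or None.
- sensors.read_state(): the state.
- optics.grab_frame(name): name is "scene" or "top" or "wrist"; returns (picture, depth): 400x640x3 uint8, red, green, blue; 400x640 float32, mm along the optical axis (not along the pixel's ray), 0 where there is no reading.
- optics.camera_params(name): a dict with "mtx" (3x3 intrinsics, pixels), "R" (3x3) and "t" (3): a world point X has camera coordinates R X + t; the wrist camera has in their place "T_tool_cam" (4x4, takes a point from camera to tool coordinates, whose origin is the TCP and whose axes are the flange's). Camera axes: x right, y down, z forward; pixel columns grow to the right and rows downward; lengths in mm; the calibration is good to about 2 mm. A picture is of the moment at which its call begins: read the wrist's pose just before it. camera_params takes no time and is no camera call.
A pose or a line that the arm cannot do raises ctrl.MotionError and nothing moves.
- ctrl.finish_job(): hands the job in, once; it reports no verdict.
The state is a dict: "t": time; "q": joint angles; "qvel": joint speeds; "tau": joint torques, N m; "eef_pos": TCP position; "eef_rot": TCP orientation; "force": force on the tool from outside, world axes, zero at the start; "wrist_torque": the same for the moment, N m; "grip_width": finger opening in mm.
Only numpy, scipy, OpenCV 4.12 (cv2) and the standard library are available. Lean on these libraries where they do the work, as an engineer would, in place of code of your own. Each camera call takes 0.05 s, during which the arm holds its last target. There are 200 camera calls.

## Working session

There is one attempt and no reset: what is moved stays moved. The work goes in short steps, each a Python script; the robot and the scene stay as the last script left them, time stands still between calls to the robot, and variables do not carry over. Pictures are saved under pics/ and viewed, about 8 in all and at most 12, crops included, and the job is handed in when it is done.

```bash
ls; mkdir -p pics
python3 - <<'E'
from plant import ctrl,sensors,optics
import cv2,numpy as np
for n in("scene","top"):
    p,d=optics.grab_frame(n); cv2.imwrite(f"pics/{n}0.png",p[...,::-1]); np.savez(f"{n}0.npz",p=p,d=d)
    c=optics.camera_params(n); print(n,c["mtx"].round(1).tolist(),(-c["R"].T@c["t"]).round(0),c["R"].round(2).tolist())
print(optics.camera_params("wrist")["T_tool_cam"].round(2).tolist(),ctrl.tcp_to_tips)
s=sensors.read_state();print(s["t"],s["eef_rot"],s["grip_width"])
E
```

```text
pics
scene [[372.8, 0.0, 316.0], [0.0, 372.8, 196.6], [0.0, 0.0, 1.0]] [1153.   -9. 1079.] [[-0.03, 1.0, -0.0], [0.85, 0.03, -0.52], [-0.52, -0.02, -0.85]]
top [[365.0, 0.0, 320.3], [0.0, 365.0, 199.9], [0.0, 0.0, 1.0]] [ 364.  -11. 1117.] [[-0.01, -1.0, 0.03], [-0.98, 0.0, -0.19], [0.19, -0.03, -0.98]]
[[-0.0, -0.96, -0.26, 67.84], [1.0, -0.0, 0.0, 1.31], [-0.0, -0.26, 0.96, -118.58], [0.0, 0.0, 0.0, 1.0]] 25.0
0.1 [[ 9.48663548e-01  3.16286815e-01 -3.50992560e-04]
 [ 3.16286867e-01 -9.48661485e-01  2.00101842e-03]
 [ 2.99922618e-04 -2.00930757e-03 -9.99997936e-01]] 85.54677940357176
```

View pics/top0.png

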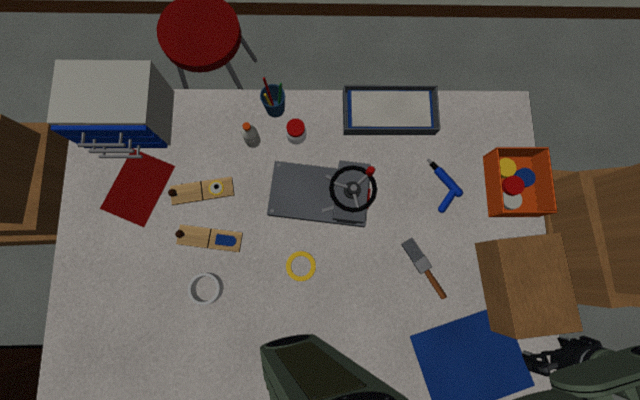

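View pics/scene0.png

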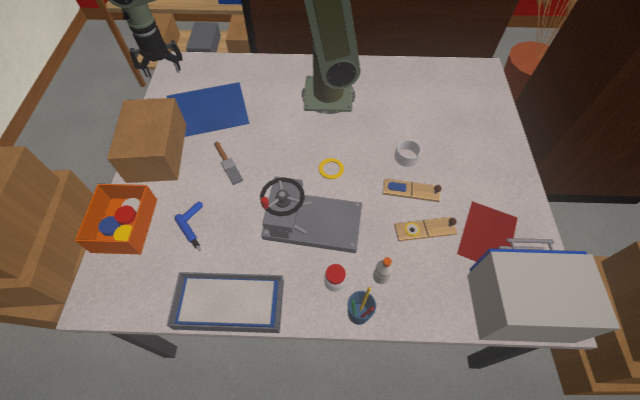

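The top view shows the eye board at about (201,190), with its eye at (216,188) and ball at (173,193). The petal board is at (209,239). The press slab spans (270–368, 162–225), with the wheel near (352,188) and the red knob at (370,170). The feed direction runs to the right in the image, about -y, which matches the board's heading. The scene view agrees.

```bash
cat > h.py <<'E'
import numpy as np,cv2
from plant import ctrl,sensors,optics
def cam(n,st=None):
    c=optics.camera_params(n); K=c["mtx"]
    if n=="wrist":
        T=np.eye(4);T[:3,:3]=st["eef_rot"];T[:3,3]=st["eef_pos"];T=T@c["T_tool_cam"]
        return K,T[:3,:3],T[:3,3]
    return K,c["R"].T,-c["R"].T@c["t"]
def ray(C,uv,z):
    K,R,o=C; uv=np.atleast_2d(np.asarray(uv,float))
    d=(R@np.linalg.inv(K)@np.c_[uv,np.ones(len(uv))].T).T
    return o+d*((z-o[2])/d[:,2])[:,None]
def cloud(C,d):
    K,R,o=C; v,u=np.mgrid[:d.shape[0],:d.shape[1]]
    return (np.stack([u,v,np.ones_like(u)],-1)*d[...,None])@np.linalg.inv(K).T@R.T+o
def hsv(p): return cv2.cvtColor(p,cv2.COLOR_RGB2HSV)
def cen(m):
    n,l,s,c=cv2.connectedComponentsWithStats(m.astype(np.uint8)); 
    i=1+np.argmax(s[1:,4]); return c[i],s[i],l==i
def grab(n,f=None):
    s=sensors.read_state(); p,d=optics.grab_frame(n)
    if f: cv2.imwrite(f,p[...,::-1])
    return p,d,cam(n,s)
def Rz(a): # tool down, tool x along heading a
    c,s=np.cos(a),np.sin(a); return np.array([[c,s,0],[s,-c,0],[0,0,-1.]])
E
python3 - <<'E'
from h import *
for n,box,bb in(("top",(260,155,380,232),(164,172,240,210)),("scene",(258,170,366,255),(390,212,462,242))):
    z=np.load(n+"0.npz");p,d=z["p"],z["d"];C=cam(n);W=cloud(C,d);H=hsv(p)
    B=np.zeros(d.shape,bool);B[box[1]:box[3],box[0]:box[2]]=1
    m=B&(W[...,2]>20)&(W[...,2]<40)&(d>0); c,s,l=cen(m)
    q=W[l][:,:2].astype(np.float32); r=cv2.minAreaRect(q); print(n,"slab",m.sum(),np.median(W[l][:,2]),r,cv2.boxPoints(r).round(0).tolist())
    m=B&(W[...,2]>135)&(W[...,2]<165)&(H[...,2]<60); w=np.argwhere(m)[:,::-1]
    e=cv2.fitEllipse(cv2.convexHull(w.astype(np.int32))) ;X=ray(C,w,146); r=cv2.minEnclosingCircle(X[:,:2].astype(np.float32)); print("wheel",m.sum(),r, ray(C,e[0],146))
    m=B&((H[...,0]<8)|(H[...,0]>172))&(H[...,1]>150)&(H[...,2]>80); c,s,l=cen(m); print("redknob",c,s,ray(C,c,175),np.median(W[l],0))
    B[:]=0;B[bb[1]:bb[3],bb[0]:bb[2]]=1
    m=B&(H[...,0]>8)&(H[...,0]<25)&(H[...,1]>60)&(H[...,2]>90);w=np.argwhere(m)[:,::-1];X=ray(C,w,12)
    print("board",m.sum(),cv2.minAreaRect(X[:,:2].astype(np.float32)))
    m=B&(H[...,0]>20)&(H[...,0]<35)&(H[...,1]>150);c,s,l=cen(m);print("yellow",c,s,ray(C,c,16))
    m=B&(H[...,2]<75);c,s,l=cen(m);print("ball",c,s,ray(C,c,38))
E
```

```text
top slab 3501 29.99696996456555 ((594.7756958007812, -40.27268981933594), (299.9474792480469, 170.7449951171875), 82.69773864746094) [[491.0, -178.0], [660.0, -200.0], [699.0, 98.0], [529.0, 119.0]]
wheel 690 ((582.2526245117188, -129.15615844726562), 65.87968444824219) [[ 581.454351   -128.45150959  146.        ]]
redknob [369.87179487 169.56410256] [366 167   9   6  39] [[ 625.61624524 -172.76011619  175.        ]] [ 621.43535074 -169.99069894  192.07642979]
board 1030 ((606.3494873046875, 321.51153564453125), (61.41666793823242, 189.48057556152344), 9.158461570739746)
yellow [216.30769231 187.2       ] [208 180  16  15  65] [[614.72481583 275.28198814  16.        ]]
ball [172.0754717  192.54716981] [168 189   9   8  53] [[593.78620962 400.07954628  38.        ]]
scene slab 3179 28.46324354097419 ((592.660400390625, -41.16461181640625), (299.702880859375, 173.4408721923828), 83.06549072265625) [[488.0, -179.0], [661.0, -200.0], [697.0, 97.0], [525.0, 118.0]]
wheel 265 ((584.5016479492188, -129.34860229492188), 63.94104766845703) [[ 586.47978493 -128.53200873  146.        ]]
redknob [264.55102041 201.16326531] [261 197   7  11  49] [[ 620.63571359 -172.58450853  175.        ]] [ 626.73617668 -169.97824643  188.37674782]
board 959 ((608.3927001953125, 325.0115966796875), (63.655029296875, 200.6810760498047), 9.1301908493042)
yellow [411.37735849 229.69811321] [405 223  15  13  53] [[617.00332238 274.83510434  16.        ]]
ball [450.7 222.6] [450 220   3   5  10] [[599.26013223 394.74306853  38.        ]]
```

The press origin comes out near (583,-130) with heading about -97.3°, and both the slab centre and the wheel centre support that. The slab size also checks (300x171). The board is near (607,322.5) with heading about -80.9°, size 61x189. Next I'll move above the board and refine from close up.

```bash
cat >> h.py <<'E'
def board(C,p,zt,near,mn=0):
    """board pose from eye & wood mask; zt = z of the board underside"""
    H=hsv(p); K=np.ones((3,3),np.uint8)
    yel=cv2.morphologyEx(((H[...,0]>22)&(H[...,0]<35)&(H[...,1]>150)&(H[...,2]>70)).astype(np.uint8),cv2.MORPH_OPEN,K)
    cs=[c for c in cv2.findContours(yel,cv2.RETR_EXTERNAL,cv2.CHAIN_APPROX_NONE)[0] if len(c)>15]
    out=[]
    for c in cs:
        (u,v),r=cv2.minEnclosingCircle(c); X=ray(C,c[:,0],zt+15); q=cv2.minEnclosingCircle(X[:,:2].astype(np.float32)); out.append((np.round(q[0],1),round(q[1],1),(int(u),int(v))))
    return out
E
python3 - <<'E'
from h import *
a=np.radians(99.15)
ctrl.move_ptp([607,322.5,260],Rz(a))
p,d,C=grab("wrist","pics/w1.png"); np.savez("w1.npz",p=p,d=d,R=C[1],o=C[2],K=C[0])
print(sensors.read_state()["t"],sensors.read_state()["q"]);print(board(C,p,0,None))
E
```

```text
3.525 [ 3.61285181e-01  4.40687391e-01  1.22948280e+00 -1.39477684e-04
  1.47139997e+00  2.02986745e-01]
[(array([936.3,  36.1]), 10.3, (512, 395)), (array([390.8,  -6.6]), 21.0, (131, 370)), (array([615.1, 274.9]), 23.5, (319, 204))]
```

View pics/w1.png

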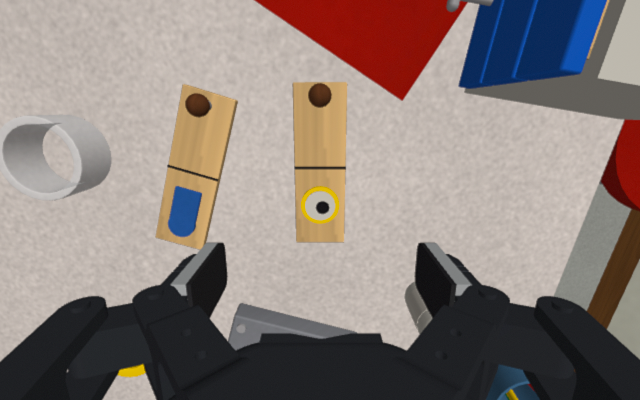

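Wrist view: the eye board is in the middle with its eye at (320,205), ball at (320,95) and line at y=168. The petal board is well to the left. The eye comes out at (615.1,274.9) with radius 23.5, which is the right size.

Run:
```python
from h import *
z=np.load("w1.npz");p=z["p"];C=(z["K"],z["R"],z["o"]);H=hsv(p)
B=np.zeros(p.shape[:2],bool);B[75:246,285:355]=1
m=B&(H[...,0]>8)&(H[...,0]<25)&(H[...,1]>70)&(H[...,2]>90)
X=ray(C,np.argwhere(m)[:,::-1],12)[:,:2].astype(np.float32);r=cv2.minAreaRect(X);print("board",r)
b=B&(H[...,2]<70);b[150:]=0;c,s,l=cen(b);ball=ray(C,c,38)[0];print("ball",c,s,ball)
ln=B&(H[...,2]<80);ln[:160]=0;ln[176:]=0;c,s,l=cen(ln);print("line",c,s,ray(C,c,12)[0])
(w,h),an=r[1],r[2]
assert abs(min(w,h)-60)<5 and abs(max(w,h)-190)<6,r
th=np.radians(an if w>h else an+90); u=np.array([np.cos(th),np.sin(th)]); u*=-np.sign(u[1])
print("u",u,"eye->ctr",np.array([615.1,274.9])-45*u,"ball->ctr",ball[:2]+80*u)
c0=np.array(r[0]); a=np.arctan2(-u[1],-u[0])
ctrl.gripper_to(75,40)
ctrl.move_l([*c0,60],Rz(a),vel=200)
print("hit",ctrl.move_l([*c0,16],vel=40,threshold=5)); s=sensors.read_state();print(s["t"],s["eef_pos"],s["force"],s["grip_width"],a)
```

```text
board ((607.9003295898438, 320.0853576660156), (59.62122344970703, 188.3504638671875), 9.085451126098633)
ball [317.28834356  99.44171779] [309  87  21  20 163] [593.73926663 394.00011106  38.        ]
line [319.5 167.5] [295 167  50   2 100] [607.80452972 319.2589919   12.        ]
u [ 0.15790733 -0.98745394] eye->ctr [607.99417004 319.33542709] ball->ctr [606.37185321 315.00379623]
hit False
6.1917 [608.20426355 320.19013338  16.29931481] [ 0.25116392  0.08293117 -0.31919469] 74.7882228967186 1.7293673629743442
```

Run:
```python
from h import *
s=sensors.read_state();x,y,z=s["eef_pos"]
ctrl.move_l([x,y,22],vel=40); ctrl.gripper_to(50,70)
s=sensors.read_state();print(s["grip_width"],s["force"],s["eef_pos"])
ctrl.move_l([x,y,24],vel=40); ctrl.move_l([x,y,130],vel=150)
s=sensors.read_state();print(s["t"],s["grip_width"],s["force"],s["eef_pos"],s["wrist_torque"])
p,d,C=grab("wrist","pics/w2.png");
```

```text
57.51088020748069 [ 0.061291   -0.14764271  3.67492977] [608.72602662 320.40647581  22.78802016]
7.8833 57.69270705977819 [-0.22112754 -1.32532858 -3.64621438] [607.18648566 319.80155915 128.62021333] [-0.04977652  0.02187235 -0.02296548]
```

View pics/w2.png

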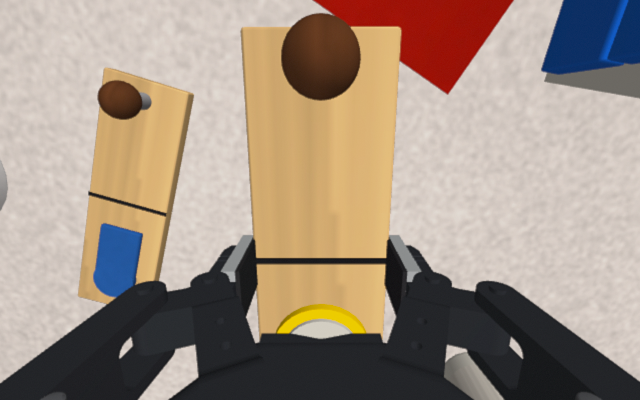

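The board is held level and straight, with the line at the jaws (y=260). Next I'll carry it to the shelf and set it down with its centre at press x = -160, so the eye's edge is near x -92, well ahead of the head at -45.

```bash
cat >> h.py <<'E'
A=np.radians(82.85); F=-np.array([np.cos(A),np.sin(A)]); L=np.array([-F[1],F[0]]); O=np.array([583.,-129.8])
def P(x,y,z): return [*(O+x*F+y*L),z]
E
python3 - <<'E'
from h import *
ctrl.move_l(P(-160,0,125),Rz(A),vel=200)
ctrl.move_l(P(-160,0,62),vel=120)
h=ctrl.move_l(P(-160,0,48),vel=25,threshold=4)
s=sensors.read_state();print(h,s["t"],s["eef_pos"],s["force"],s["wrist_torque"])
if s["eef_pos"][2]<57:
    ctrl.gripper_to(78); x,y,z=sensors.read_state()["eef_pos"]
    ctrl.move_l([x,y,z+3],vel=40)
    ctrl.move_l(P(-185,0,270),vel=220)
    p,d,C=grab("wrist","pics/w3.png"); np.savez("w3.npz",p=p,d=d,R=C[1],o=C[2],K=C[0]); print(sensors.read_state()["t"],board(C,p,30,None))
E
```

```text
True 10.6667 [603.61233406  28.85145774  52.76915975] [-0.81563776  0.35425209  3.92300272] [0.05651836 0.16315342 0.0431283 ]
12.4417 [(array([599.4, -16.6]), 23.6, (323, 229)), (array([401.7,  26.1]), 40.6, (146, 214)), (array([913.8, 106. ]), 23.8, (615, 80))]
```

View pics/w3.png

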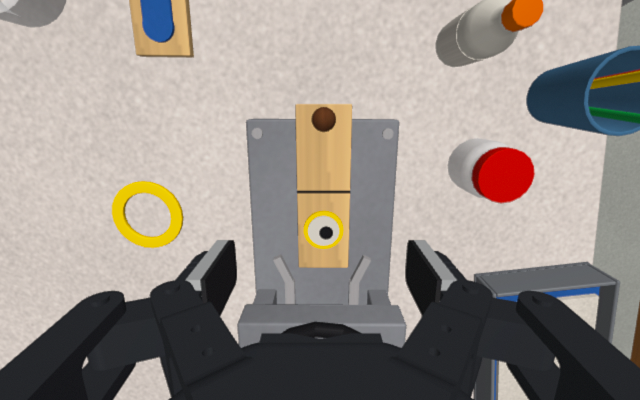

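The board lies flat on the shelf and is released. The line is at y=191, the eye at (323,229), and the eye end stops at the flared mouth (y≈267), clear of the head (front at y≈305). Next I'll measure lateral offset and yaw against the slab edges.

Run:
```python
from h import *
z=np.load("w3.npz");p=z["p"];C=(z["K"],z["R"],z["o"]);H=hsv(p)
def pf(uv,zz): X=ray(C,uv,zz)[:,:2]-O; return np.c_[X@F,X@L]
wood=(H[...,0]>8)&(H[...,0]<25)&(H[...,1]>70)&(H[...,2]>90)
rows=np.arange(140,255,3)
slab=(p.astype(int).max(2)<135)
E={k:[] for k in("bl","br","sl","sr")}
for v in rows:
    w=np.where(wood[v,280:370])[0]+280
    E["bl"].append((w.min()-.5,v));E["br"].append((w.max()+.5,v))
    if v<235:
        s=np.where(slab[v,235:300])[0]+235;E["sl"].append((s.min()-.5,v)); s=np.where(slab[v,345:402])[0]+345;E["sr"].append((s.max()+.5,v))
for k,e in E.items():
    q=pf(np.array(e),42 if k[0]=="b" else 30); f=np.polyfit(q[:,0],q[:,1],1); print(k,"slope",f[0].round(4),"y@-160",np.polyval(f,-160).round(2),"resid",np.std(q[:,1]-np.polyval(f,q[:,0])).round(2))
print("line",pf([(323.5,191)],42),"eye",pf([(323,229)],46))
b=(H[...,2]<75);b[:100]=0;b[135:]=0;b[:,:305]=0;b[:,345:]=0;c,s,l=cen(b);print("ball",c,s,pf(c,68))
v=np.where(slab[100:135,275])[0]+100;print("slab front",pf([(275,v.min()-.5)],30))
```

```text
Traceback (most recent call last):
ValueError: zero-size array to reduction operation minimum which has no identity
```

```bash
cat > m.py <<'E'
from h import *
z=np.load("w3.npz");p=z["p"];C=(z["K"],z["R"],z["o"]);H=hsv(p)
def pf(uv,zz): X=ray(C,uv,zz)[:,:2]-O; return np.c_[X@F,X@L]
wood=(H[...,0]>8)&(H[...,0]<25)&(H[...,1]>70)&(H[...,2]>90)
slab=(p.astype(int).max(2)<135)
E={k:[] for k in("bl","br","sl","sr")}
for v in range(140,255,3):
    w=np.where(wood[v,280:370])[0]+280
    if len(w)>10 and w.max()-w.min()>45: E["bl"].append((w.min()-.5,v));E["br"].append((w.max()+.5,v))
    if v<235:
        for k,a,b,fn in(("sl",235,292,np.min),("sr",356,402,np.max)):
            s=np.where(slab[v,a:b])[0]+a
            if len(s): E[k].append((fn(s),v))
for k,e in E.items():
    q=pf(np.array(e),42 if k[0]=="b" else 30); f=np.polyfit(q[:,0],q[:,1],1); print(k,len(e),"slope",f[0].round(4),"y@-160",np.polyval(f,-160).round(2),"resid",np.std(q[:,1]-np.polyval(f,q[:,0])).round(2))
print("line",pf([(323.5,191)],42),"eye",pf([(323,229)],46))
b=(H[...,2]<75);b[:100]=0;b[135:]=0;b[:,:305]=0;b[:,345:]=0;c,s,l=cen(b);print("ball",c,s,pf(c,68))
v=np.where(slab[100:135,275])[0]+100;print("slab front",pf([(275,v.min()-.5)],30))
E
python3 m.py
```

```text
bl 38 slope -0.0003 y@-160 -27.77 resid 0.33
br 38 slope 0.0026 y@-160 32.11 resid 0.31
sl 32 slope 0.0019 y@-160 -82.76 resid 0.37
sr 32 slope -0.0041 y@-160 84.2 resid 0.34
line [[-160.07554011    2.60807485]] eye [[-115.82928279    2.12366069]]
ball [322.50704225 124.54225352] [313 114  22  17 142] [[-234.68638799    1.38190369]]
slab front [[-239.24697876  -50.85782283]]
```

Board vs slab: lateral offset 1.5 mm, yaw about 0.1°. Rail clearance is 4 mm, so that's fine. The centre is at x=-160 as planned. Next I'll grip the ball and slide the board in.

Run:
```python
from h import *
ctrl.gripper_to(50,40)
ctrl.move_l(P(-240,.7,120),vel=200); 
h=ctrl.move_l(P(-240,.7,75),vel=80,threshold=6); print("down",h)
if not h:
    ctrl.gripper_to(15,40); s=sensors.read_state(); print("grip",s["grip_width"],s["force"],s["eef_pos"])
    if 18<s["grip_width"]<27:
        h=ctrl.move_l(P(-137,-.8,75),vel=70,threshold=15); s=sensors.read_state();e=s["eef_pos"][:2]-O;print(h,s["t"],e@F,e@L,s["force"])
        if not h:
            h=ctrl.move_l(P(-119,-.8,75),vel=25,threshold=14); s=sensors.read_state();e=s["eef_pos"][:2]-O;print(h,s["t"],e@F,e@L,s["force"],s["force"][:2]@F)
p,d,C=grab("top"); cv2.imwrite("pics/t1.png",cv2.resize(p[140:240,250:390,::-1],None,fx=5,fy=5,interpolation=cv2.INTER_CUBIC))
```

```text
down False
grip 21.51913498571872 [-0.19122819  0.16628577  2.56232332] [614.2275665  108.30197228  75.96826815]
False 16.4833 -137.18211919814368 -0.06314259339117356 [0.8403445  3.17204616 6.38108565]
True 17.1583 -123.8515404322084 -0.1721297716175645 [-0.09408951  0.44505587  3.10423603] -0.4298839061941646
```

Run:
```python
from h import *
def st(t):
    s=sensors.read_state();e=s["eef_pos"][:2]-O;print(t,round(s["t"],2),(e@F).round(2),(e@L).round(2),s["eef_pos"][2].round(1),s["force"].round(2),s["grip_width"].round(1))
st("now"); s=sensors.read_state();e=s["eef_pos"][:2]-O
h=ctrl.move_l(P(e@F+6,-.8,s["eef_pos"][2]),vel=15,threshold=10); st(h); ctrl.hold(.2); st("held")
ctrl.gripper_to(45); x,y,z=sensors.read_state()["eef_pos"]
ctrl.move_l([x,y,z+40],vel=120)
ctrl.move_l(P(-170,0,280),vel=220); p,d,C=grab("wrist","pics/w4.png"); np.savez("w4.npz",p=p,d=d,R=C[1],o=C[2],K=C[0]);st("up")
```

```text
Traceback (most recent call last):
AttributeError: 'float' object has no attribute 'round'
```

```bash
cat >> h.py <<'E'
def st(t):
    s=sensors.read_state();e=s["eef_pos"][:2]-O;print(t,np.round([s["t"],e@F,e@L,s["eef_pos"][2],*s["force"],s["grip_width"]],2))
E
python3 - <<'E'
from h import *
st("now"); s=sensors.read_state();e=s["eef_pos"][:2]-O
h=ctrl.move_l(P(e@F+6,-.8,s["eef_pos"][2]),vel=15,threshold=10); st(h); ctrl.hold(.2); st("held")
ctrl.gripper_to(45); x,y,z=sensors.read_state()["eef_pos"]
ctrl.move_l([x,y,z+40],vel=120)
ctrl.move_l(P(-170,0,280),vel=220); p,d,C=grab("wrist","pics/w4.png"); np.savez("w4.npz",p=p,d=d,R=C[1],o=C[2],K=C[0]);st("up")
E
```

```text
now [  17.21 -123.87   -0.17   75.93   -0.2     0.77    3.48   21.68]
True [  17.52 -123.8    -0.43   75.94    0.15    1.42    3.41   21.5 ]
held [  17.73 -123.83   -0.45   75.92   -0.31   -0.71    3.84   21.13]
up [ 1.9520e+01 -1.6960e+02 -1.3000e+00  2.7728e+02 -8.0000e-02  6.0000e-02
 -1.0000e+00  4.4840e+01]
```

View pics/w4.png

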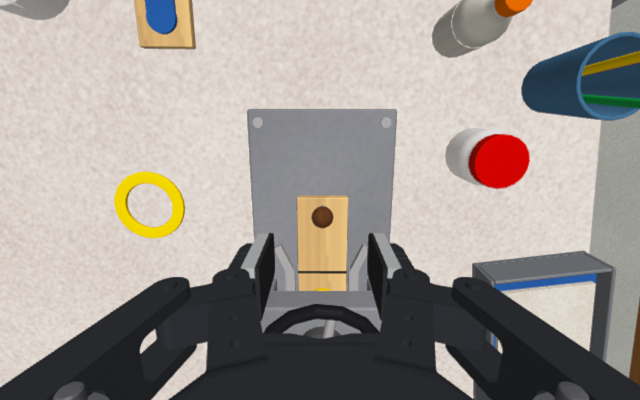

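The board is inside the guides, straight, with the line at y≈271 and the ball at (322,216). Next I'll measure the line's x, which should be -45.

```bash
python3 - <<'E'
from h import *
z=np.load("w4.npz");p=z["p"];C=(z["K"],z["R"],z["o"]);H=hsv(p)
def pf(uv,zz): X=ray(C,uv,zz)[:,:2]-O; return np.c_[X@F,X@L]
g=p[260:282,305:340].astype(int).sum(2).mean(1); v=260+np.average(np.arange(22),weights=np.clip(g.max()*.75-g,0,None)); print("line",v,pf([(322.5,v)],42))
g=p[180:215,303:313].astype(int); w=np.where(H[180:212,305,1]>70)[0]; print("rear",180+w.min(),pf([(322,179.5+w.min())],42),"-> want -140")
w=np.where(p[90:130,320].astype(int).max(1)<135)[0];print("slab front",pf([(320,89.5+w.min())],30),"want -240")
w=np.where((H[205,280:370,1]>70))[0]+280;print("edges y",pf([(w.min()-.5,205),(w.max()+.5,205)],42))
E
python3 - <<'E'
from h import *
p,d,C=grab("top"); cv2.imwrite("pics/t2.png",cv2.resize(p[140:240,250:390,::-1],None,fx=5,fy=5,interpolation=cv2.INTER_CUBIC))
np.savez("t2.npz",p=p,d=d);H=hsv(p);W=cloud(C,d);st("t")
E
```

```text
line 271.72175238095235 [[-42.97421539   1.67402841]]
rear 196 [[-140.68804132    1.24685031]] -> want -140
t [ 1.9580e+01 -1.6959e+02 -1.2400e+00  2.7727e+02  3.5000e-01  1.4000e-01
  5.6000e-01  4.5130e+01]Traceback (most recent call last):
  File "<stdin>", line 6, in <module>
    return umr_minimum(a, axis, None, out, keepdims, initial, where)
ValueError: zero-size array to reduction operation minimum which has no identity
```

View pics/t2.png

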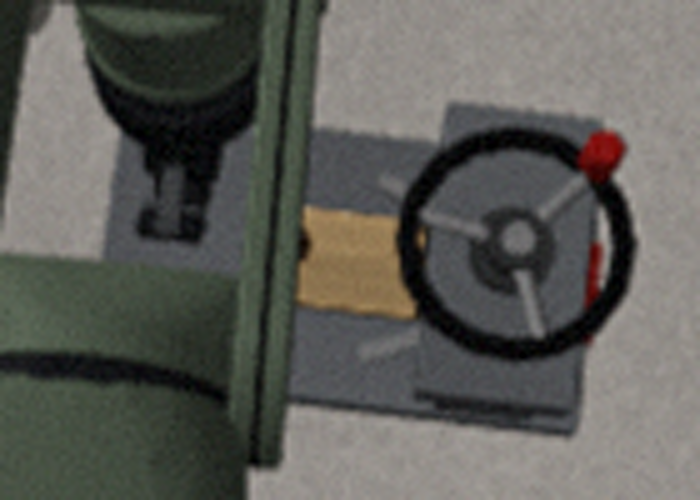

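The red stop is visible at the far end and the board is under the head. The rear edge measures -140.7 (expected -140), the line -43 (expected -45), and both pushes stopped at the same spot. The red knob is at the wheel's upper right, near (623,-172), so I'll look at it from close above.

Run:
```python
from h import *
k=np.array([624.,-173.])
ctrl.move_ptp([*k,325],Rz(A))
p,d,C=grab("wrist","pics/w5.png");st("t");H=hsv(p)
m=((H[...,0]<8)|(H[...,0]>172))&(H[...,1]>150)&(H[...,2]>60);m[:,:240]=0;m[:,400:]=0;m[:100]=0;m[300:]=0
c,s,l=cen(m);W=cloud(C,d);print(c,s,np.median(W[l],0))
t=l&(W[...,2]>188);q=W[t];print("top",t.sum(),np.percentile(q,[2,50,98],axis=0).round(1).tolist())
cc=np.argwhere(t)[:,::-1];X=ray(C,cc,193)[:,:2].astype(np.float32);(kc,r)=cv2.minEnclosingCircle(X);print(kc,r,X.mean(0))
b=(W[...,2]>142)&(W[...,2]<153)&(H[...,2]<70)&(d>0);b[:100]=0
X=W[b][:,:2];X=X[np.linalg.norm(X-[583,-130],axis=1)<72]
from scipy.optimize import least_squares
rr=np.linalg.norm(X-[583,-130],axis=1);X=X[rr>48]
f=least_squares(lambda v:np.linalg.norm(X-v,axis=1)-60,[583,-130],loss="soft_l1");print("hub",len(X),f.x)
```

```text
t [2.050e+01 3.601e+01 4.565e+01 3.241e+02 7.400e-01 2.800e-01 9.000e-02
 4.517e+01]
[319.62193126 189.82160393] [307 174  26  31 611] [ 624.63810313 -170.75245406  192.84796929]
top 458 [[614.9, -181.8, 188.6], [624.3, -172.9, 193.5], [633.7, -164.8, 195.5]]
(624.14453125, -173.1984100341797) 10.351034164428711 [ 624.2308  -173.12155]
hub 3316 [ 584.33891909 -129.42026871]
```

View pics/w5.png

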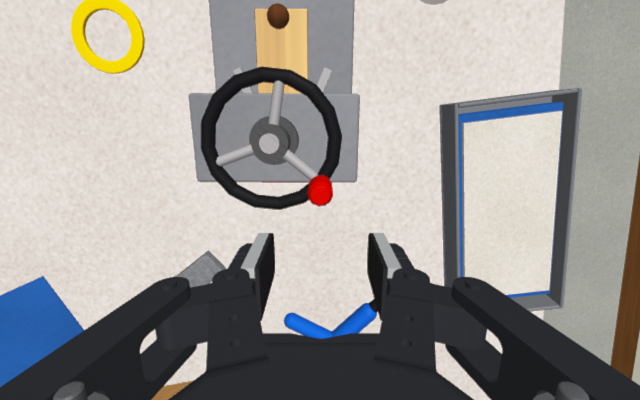

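The knob is at pixel (320,190), giving (624.2,-173.1) at z 193. Hub is at about (584,-129.5), which makes the radius 59.4 against 60 expected. Next I'll grip from above and lead it clockwise.

Run:
```python
from h import *
hub=np.array([583.8,-129.5]);k=np.array([624.2,-173.1]);v=k-hub;a0=np.arctan2(v[1],v[0]);Z=182
pts=[hub+60*np.array([np.cos(a0-t),np.sin(a0-t)]) for t in np.radians(np.arange(0,361,15))]
R=Rz(A);print(a0,all(ctrl.solve_ik([*q,Z],R) is not None for q in pts))
ctrl.move_l([*pts[0],225],R,vel=150)
h=ctrl.move_l([*pts[0],Z],vel=70,threshold=6);st(("down",h))
if not h:
    ctrl.gripper_to(12,30);st("grip")
    if 17<sensors.read_state()["grip_width"]<26:
        for i,q in enumerate(pts[1:]):
            ctrl.move_l([*q,Z],vel=60); s=sensors.read_state();f=np.linalg.norm(s["force"])
            if i%4==3: print(i,s["force"].round(1))
            if f>35: print("stop",i,s["force"]);break
        st("end"); print(sensors.read_state()["eef_pos"][:2]-pts[0])
```

```text
-0.8234749889872505 True
('down', False) [ 22.08  38.26  46.86 182.02   0.56  -0.22   0.26  45.17]
grip [ 22.41  38.15  46.72 182.91  -2.04   1.42   3.83  21.06]
3 [-1.8 -5.   7.4]
7 [-6.2  0.7 11.5]
11 [0.8 0.3 5.9]
15 [-0.1 -5.3  5.5]
19 [-4.8 -2.5  9.8]
23 [-0.2 -2.2  7.9]
end [ 32.21  39.18  45.85 182.88  -0.23  -2.18   7.89  20.78]
[-0.95928874 -0.86882438]
```

```bash
python3 - <<'E'
from h import *
ctrl.gripper_to(45); x,y,z=sensors.read_state()["eef_pos"]
ctrl.move_l([x,y,240],vel=100); ctrl.move_l([624,-173,325],vel=200)
p,d,C=grab("wrist","pics/w6.png");st("t");H=hsv(p)
m=((H[...,0]<8)|(H[...,0]>172))&(H[...,1]>150)&(H[...,2]>60);m[:,:240]=0;m[:,400:]=0;m[:100]=0;m[300:]=0
c,s,l=cen(m);W=cloud(C,d)
t=l&(W[...,2]>188);X=ray(C,np.argwhere(t)[:,::-1],193)[:,:2].astype(np.float32);kc,r=cv2.minEnclosingCircle(X);print(kc,r,X.mean(0))
v=np.array(kc)-[583.8,-129.5];print("angle",np.degrees(np.arctan2(v[1],v[0])),"start",np.degrees(-.8235))
g=p[0:130,262:300].astype(int)
ctrl.move_ptp(P(-200,0,300),Rz(A))
p,d,C=grab("wrist","pics/w7.png");H=hsv(p)
w=np.where(H[100:300,305,1]>70)[0]+100
print(w[:3]);X=ray(C,[(322,w.min()-.5)],42)[0,:2]-O;print("rear",X@F)
s,_,_=grab("scene");cv2.imwrite("pics/s7.png",cv2.resize(s[150:270,230:470,::-1],None,fx=3.3,fy=3.3,interpolation=cv2.INTER_CUBIC));st("t")
a=np.load("scene0.npz")["p"]
E
python3 -c "
import cv2,numpy as np
a=cv2.imread('pics/w7.png');b=cv2.imread('pics/s7.png');b=cv2.resize(b,(640,320));cv2.imwrite('pics/c7.png',cv2.resize(np.vstack([a,b]),(533,600)))"
```

```text
t [ 3.392e+01  3.748e+01  4.505e+01  3.224e+02  3.000e-02  9.000e-02
 -1.070e+00  4.532e+01]
(625.811279296875, -171.07000732421875) 10.964226722717285 [ 625.49854 -171.97165]
angle -44.69750660983804 start -47.18307442902329
[210 211 212]
rear -141.88368288210654
t [ 3.4980e+01 -1.9829e+02  7.1000e-01  3.0002e+02 -4.1000e-01 -2.5000e-01
  3.4000e-01  4.4970e+01]
```

View pics/c7.png

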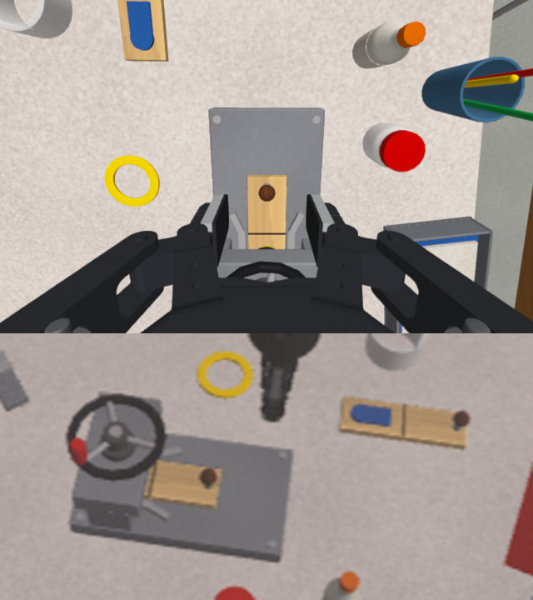

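Upper panel: the board is home under the head with its line by the head's front. Lower panel: the red knob is back at its start side and everything else is in place. Static-camera comparison will settle the knob angle, and I'll repeat the w4 view with the arm settled for the board.

Run:
```python
from h import *
def red(p,b):
    H=hsv(p);m=((H[...,0]<8)|(H[...,0]>172))&(H[...,1]>150)&(H[...,2]>80);B=np.zeros(m.shape,bool);B[b[1]:b[3],b[0]:b[2]]=1;return cen(m&B)
ctrl.move_l(P(-170,0,280),vel=150); ctrl.hold(.5)
for n,b in(("top",(355,160,385,185)),("scene",(255,190,275,215))):
    p0=np.load(n+"0.npz")["p"];p,d,C=grab(n)
    for q in(p0,p): c,s,l=red(q,b);print(n,c.round(2),s[4],ray(C,c,185)[0].round(1))
p,d,C=grab("wrist");z=np.load("w4.npz")
for p,C in((z["p"],(z["K"],z["R"],z["o"])),(p,C)):
    H=hsv(p)
    f=lambda uv,zz:(ray(C,uv,zz)[0,:2]-O)@F
    g=p[255:290,305:340].astype(int).sum(2).mean(1);i=np.argmin(g[:30]);print("line",255+i,f([(322,255+i)],42))
    col=H[185:205,304:312,1].astype(float).mean(1);e=185+np.interp(80,np.maximum.accumulate(col),np.arange(20));print("rear",e,f([(322,e)],42))
    b=(H[...,2]<80);b[:195]=0;b[236:]=0;b[:,305:340]|=0;b[:,:305]=0;b[:,340:]=0;c,s,l=cen(b);print("ball",c,f(c,68))
st("t")
```

```text
top [369.87 169.56] 39 [ 622.8 -171.   185. ]
top [369.36 169.2 ] 44 [ 623.8 -169.7  185. ]
scene [264.55 201.16] 49 [ 626.5 -170.8  185. ]
scene [265.08 201.71] 51 [ 628.2 -169.1  185. ]
line 272 -42.59432158957518
rear 195.43326885880077 -140.7682498352547Traceback (most recent call last):
  File "<stdin>", line 14, in <module>
numpy._core._exceptions._UFuncOutputCastingError: Cannot cast ufunc 'bitwise_or' output from dtype('int64') to dtype('bool') with casting rule 'same_kind'
```

The static cameras put the knob within about 2 mm (2°) of its start, slightly short, which is at the measurement level and fine. I'll finish the board check (typo fixed).

Run:
```python
from h import *
p,d,C=grab("wrist");z=np.load("w4.npz")
for p,C in((z["p"],(z["K"],z["R"],z["o"])),(p,C)):
    H=hsv(p)
    f=lambda uv,zz:(ray(C,uv,zz)[0,:2]-O)@F
    i=np.argmin(p[262:285,305:340].astype(int).sum(2).mean(1));print("line",262+i,f([(322,262+i)],42))
    col=H[185:205,304:312,1].astype(float).mean(1);e=185+np.interp(80,np.maximum.accumulate(col),np.arange(20));print("rear",e,f([(322,e)],42))
    b=(H[...,2]<80);b[:200]=0;b[236:]=0;b[:,:305]=0;b[:,340:]=0;c,s,l=cen(b);print("ball",c,f(c,68))
st("t")
```

```text
line 272 -42.59432158957518
rear 195.43326885880077 -140.7682498352547
ball [320.04411765 221.35294118] -118.08689017986774
line 268 -42.83179668046502
rear 192.24815724815724 -140.83232295940752
ball [318.04615385 218.49230769] -117.6761188549787
t [ 3.6080e+01 -1.7010e+02 -4.0000e-02  2.7998e+02 -2.7000e-01 -3.4000e-01
 -2.6000e-01  4.5370e+01]
```

The board hasn't moved since it was pushed home: line, rear edge and ball all agree within 0.5 mm. Handing in.

```bash
python3 -c "
from h import *
ctrl.finish_job();st('done')"
```

```text
the job is handed in; nothing more can be done
the job is handed in; nothing more can be done
```

The lantern eye board is in the press, home against the red stop, and the handwheel has had its full clockwise turn. The job was handed in at about 36 s.

- **Board on the shelf:** I gripped it across its middle and laid it flat, eye end towards the head. I let go with the eye's edge about 45 mm in front of the head.
- **Slid home:** I slid it in by the ball knob until it stopped, and a second push stopped at the same place. The rear edge measured -140.8 mm (ideal -140) and the black line -42.8 mm (ideal -45), both near the roughly 2 mm calibration limit. Neither had moved after the wheel was turned.
- **Handwheel:** I gripped the red knob from above and led it clockwise once round. The arm's own position said it ended about 1.3° past the start. The cameras afterwards said about 2° (2 mm) short. The two disagree, but the gap is small, so I left it.
- **Pressing on the eye:** I did not see the pad touch the eye. I infer it from the full turn: 13 mm down against a gap of 8–10 mm.
- **Other things:** those in view in the last pictures looked to be where they were; I did not measure them. The robot was clear of everything when I handed in.

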